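# Back off the bench winch

### The arm

A 6-joint arm with a two-finger parallel gripper is mounted at the origin on the work surface. World frame = base frame: x ahead of the robot, y to its left, z up, the work surface at z = 0. Lengths are in mm, angles in rad, forces in N, time in s.
With the tool pointing down it reaches from about 250 to 775 mm from the base axis. Payload 4 kg.
Tool frame: the origin (TCP) lies between the finger pads; the fingertips stand 17 mm ahead of it and the grasp point (between the pads) lies 2 mm behind it; z points along the fingers, x is the direction in which the jaws open and shut, and the axes are right-handed (so a half turn about z gives the same grasp; the last joint's range is limited). The gripper opens to 94 mm and grips with 3 to 60 N. Pads are 16 mm wide; open, the fingers measure 119 mm over their backs; the gripper's body (75 mm by 177 mm) begins 78 mm behind the grasp point.
Start: joints at [-1.411, 0.087, 1.371, -0, 1.684, -0.103], TCP at [142.878, -531.135, 222.506] pointing down, gripper open.
Joint ranges: [-3.1, 3.1], [-0.76, 2.03], [0.27, 2.55], [-1.08, 4.22], [0.17, 2.65], [-2.57, 2.57]. Speed limits (rad/s): [2.79, 2.79, 3.14, 3.14, 3.14, 3.14].

### API

Orientations are given as a rotation vector (axis times angle).
In Python, from bench import ctrl gives the robot as it stands.
- The arm moves only by the shell command python3 -m pendant 'ROWS'. ROWS is JSON, a list of rows, each an object of numbers: "grip": the closure in counts, from 0 (fully open) to 255 (shut); "dx", "dy", "dz": the shift along the world's x, y, z in mm; "roll": the turn about the world's z in degrees. In form: [{"grip": .., "dx": .., "dy": .., "dz": .., "roll": ..}, ...]. A call has 1 to 20 rows; each row is the pose to reach, as a shift and turn from the pose commanded when the call began; what a row does not reach only later rows make up. A row lasts 1/8 s, in which the tool goes at most 62.5 mm and 10.7 degrees, less where a joint would pass 70% of its speed; a pose out of reach is approached as far as the arm can. A call with a gripper value outside its range is refused whole. The fingers move at their own pace and stop on an object; the grip force is fixed at half the most. Time passes only in rows, so rows that repeat a pose let the fingers close. It gives the time, the measured TCP pose, the force and the opening at its end, in the units of the state.
- ctrl.get_state(): the state, without advancing time (a new reading comes with each control period).
- ctrl.read_camera(name): name is "scene" or "top" or "wrist"; returns a dict with "pixels" (480x640x3 uint8, red, green, blue), "fov_y" (degrees; the focal length in pixels is half the picture's height over the tangent of half this angle, whatever the lens; pixels are square), "cx", "cy" (the principal point, pixels), "distortion" ([k1, k2, p1, p2, k3] as OpenCV has them; the pictures are not rectified), "xyz" and "rotation" of the camera in the world; the wrist camera has in their place "mount" (4x4, takes a point from camera to tool coordinates, whose origin is the TCP and whose axes are the tool frame's). Camera axes: x right, y down, z forward; pixel columns grow to the right and rows downward; lengths in mm; the calibration is good to about 2 mm. A picture is of the moment at which its call begins: read the wrist's pose just before it. There is no depth.
- ctrl.job_done(): hands the job in, once; it reports no verdict.
The state is a dict: "time": time; "q": joint angles; "qvel": joint speeds; "joint_torque": joint torques, N m; "tcp_pos": TCP position; "eef_rot": TCP orientation; "wrist_force": force on the tool from outside, world axes, zero at the start; "moment": the same for the moment, N m; "width": finger opening in mm.
Only numpy, scipy, OpenCV 4.12 (cv2) and the standard library are available. Lean on these libraries where they do the work, as an engineer would, in place of code of your own. Each camera call takes 0.05 s, during which the arm holds its last target.

### The job

Set the empty drum of the little bench winch back to its loading position. First swing the pawl up off the toothed wheel by its peg, right over until it rests on its stop by itself; only then turn the wheel backward (the way the pawl was blocking) by its knob until the knob stands in line with the fixed pointer. Leave the pawl thrown over, let go, and do not disturb the other things on the bench.

Things in the scene. Friction and masses are not known exactly. Their poses are not given: they have to be found in the camera images.
- deck: Sloping wooden deck plate, 330 x 300 x 12 mm, of a fixed bench winch on a plywood stand. Origin: on its upper face, on the wheel's axis; reaches x +-165, y -87..213 mm. z axis: outward normal, 35 degrees from vertical, leaning to the robot's right at yaw 0 (stand yaw varies +-20 degrees); y: straight up the slope; x: level, across the slope, away from the robot.
- rail_mid (a point): Middle of a steel hanging rail, 16 mm thick, at deck x 0, y 200, z 237 mm: a level bar along deck x on two posts, at deck x +-150, y 200 mm, square to the plate. It hangs about 190 mm straight above the pawl's peg: no room there for a vertical tool, but room for one held along the deck's z axis.
- hub (a point): Centre of the wheel's upper face, deck 0, 0, 48 mm. Steel wheel with 18 saw teeth, 120 mm over the teeth, 14 mm thick (deck z 34..48 mm), empty drum under it; a low hub cap stands 7 mm above the face.
- wheel (a joint): Wheel angle, rad, about the deck's z. 0: knob in line with the pointer; starts at 1.0 to 1.9. Growing (anticlockwise seen from above the plate) is forward, the pawl clicks over the teeth; falling (clockwise) is backward, blocked by the pawl after at most 20 degrees of play. Knob at deck x 42 sin(value), y -42 cos(value) mm. Needs 0.13 N m (3 N at the knob), stays where left.
- pawl (a joint): Pawl angle, rad; axis parallel to the deck's z. 0: nose at the bottom of the teeth (up to 0.2 on a tooth); grows as it is lifted off the wheel, clockwise seen from above the plate. Its weight drops it into the teeth; past about 1.2 it is over its balance point, falls on by itself and rests on its stop at 1.92, clear of the wheel. Under 1 N at the peg lifts it.
- pawl_pivot (a point): Pivot of the pawl, a V-shaped steel lever beside the wheel, at deck x 69, y 59, z 34 mm. One arm (55 mm) ends in the nose, the other (60 mm) carries the finger peg.
- peg_grip (a point): Grasp point on the pawl's finger peg, an upright steel pin (parallel to deck z), 14 mm diameter, deck z 48..95 mm; the point is on its axis at deck z 78 mm. For pawl angle p it is at deck x 69 + 60 cos(a), y 59 + 60 sin(a) mm, a = 2.618 - p rad.
- stop (a point): Top of the fixed steel pin, 10 mm diameter, on which the thrown-over pawl rests; deck x 102, y 74, z 50 mm.
- knob_grip (a point): Grasp point on the wheel's crank knob, a round dark wooden grip (parallel to deck z), 22 mm diameter, deck z 53..98 mm, 42 mm from the wheel's axis; the point is on its axis at deck z 78 mm.
- pointer (a point): Tip of the fixed pointer, a small steel post with a finger beside the lowest part of the wheel; deck x 0, y -70, z 46 mm.
- mallet: Bystander: small hammer with a wooden handle, about 270 mm long, lying flat. Origin at the centre of its underside.
- tin: Bystander: round tin, 72 mm diameter, 85 mm high, standing upright. Origin at the centre of its underside.
- rule: Bystander: aluminium cutting rule 200 x 32 x 5 mm, lying flat. Origin at the centre of its underside.
- offcut: Bystander: wooden offcut block 110 x 50 x 18 mm, lying flat. Origin at the centre of its underside.

How it is judged:
By the outcome, as a careful person would: the job done as asked, in the order asked, and still so for the second after the job is handed in, with the robot touching nothing.
It also fails if it takes over 56 s, if anything falls off the work surface, if the arm or the gripper's body presses on something with over 40 N, if the wrist force passes 120 N, or if a joint passes its speed limit or range.

## Working session

There is one attempt and no reset: what is moved stays moved. The work goes in short steps, Python scripts to look and compute and a shell command to move; the robot and the scene stay as the last step left them, time stands still between calls to the robot, and variables do not carry over. Pictures are saved under pics/ and viewed, and the job is handed in when it is done.

```bash
mkdir -p pics
cat > h.py <<'E'
import numpy as np, cv2
from bench import ctrl
from scipy.spatial.transform import Rotation as R
def cam(name,fn):
    s=ctrl.get_state(); c=ctrl.read_camera(name)
    cv2.imwrite('pics/'+fn,c['pixels'][:,:,::-1])
    c['st']=s
    np.save('pics/'+fn[:-4]+'.npy',c,allow_pickle=True)
    return c
def load(fn): return np.load('pics/'+fn[:-4]+'.npy',allow_pickle=True).item()
def KD(c):
    f=240/np.tan(np.radians(c['fov_y'])/2)
    return np.array([[f,0,c['cx']],[0,f,c['cy']],[0,0,1.]]),np.array(c['distortion'],float)
def pose(c):
    if 'mount' in c:
        M=np.array(c['mount']);s=c['st'];Rt=R.from_rotvec(s['eef_rot']).as_matrix()
        return Rt@M[:3,:3], Rt@M[:3,3]+np.array(s['tcp_pos'])
    r=np.array(c['rotation'],float)
    if r.shape!=(3,3): r=R.from_rotvec(r).as_matrix()
    return r,np.array(c['xyz'],float)
def proj(c,P):
    Rc,t=pose(c);K,D=KD(c)
    pc=(np.atleast_2d(P)-t)@Rc
    return cv2.projectPoints(pc,np.zeros(3),np.zeros(3),K,D)[0].reshape(-1,2)
def deckT(p):  # p: x,y,z,yaw of deck origin
    x,y,z,w=p
    th=np.radians(35)
    Rx=R.from_euler('x',35,degrees=True).as_matrix() # y up slope -> +y & up; z leans to -y
    return R.from_euler('z',w).as_matrix()@Rx, np.array([x,y,z])
def d2w(p,P):
    A,t=deckT(p); return np.atleast_2d(P)@A.T+t
E
python3 - <<'E'
from h import *
print({k:v for k,v in ctrl.get_state().items()})
for n in ('scene','top','wrist'):
    c=cam(n,n+'0.png'); print(n,[ (k,c[k]) for k in c if k not in('pixels','st')])
E
```

```text
{'time': 0.0, 'q': array([-1.41108711e+00,  8.79492951e-02,  1.37221779e+00, -6.82059635e-06,
        1.68356090e+00, -1.03093576e-01]), 'qvel': array([ 0.00050775,  0.00091534, -0.0010334 , -0.00063103, -0.0002873 ,
       -0.00013048]), 'joint_torque': array([ 6.43891035e-04, -3.40182137e+01, -3.02426541e+01,  7.15843798e-02,
        3.30503436e-02, -1.55570810e-04]), 'tcp_pos': array([ 142.80199429, -530.63129311,  221.32572968]), 'eef_rot': array([-2.49219069e+00,  1.91034091e+00,  2.44411061e-03]), 'wrist_force': array([-0.63775614,  0.61973907,  0.07199683]), 'moment': array([-0.0141582 ,  0.03020871, -0.01303218]), 'width': 94.22328024232014}
scene [('fov_y', 56.718161706973426), ('cx', 317.6023416251591), ('cy', 241.12079860951852), ('distortion', array([-0.06610337,  0.        ,  0.        ,  0.        ,  0.        ])), ('xyz', array([ 955.30312041,  246.06682282, 1039.7163167 ])), ('rotation', array([-1.08988302, -2.55673157,  0.83625966]))]
top [('fov_y', 45.847350250091516), ('cx', 320.49630480393944), ('cy', 241.90883744826957), ('distortion', array([-0.1797167,  0.       ,  0.       ,  0.       ,  0.       ])), ('xyz', array([ 472.23638535, -163.72037223, 1337.31249948])), ('rotation', array([-2.18120946,  2.22221181, -0.06873997]))]
wrist [('fov_y', 66.96231283951091), ('cx', 316.63790432677195), ('cy', 242.79794509008528), ('distortion', array([-0.06436777,  0.        ,  0.        ,  0.        ,  0.        ])), ('mount', array([[ 9.99999071e-01,  9.75528849e-04,  9.52487371e-04,
        -3.06378228e-01],
       [-1.18314266e-03,  9.68072055e-01,  2.50669297e-01,
        -7.25877642e+01],
       [-6.77541276e-04, -2.50670191e-01,  9.68072309e-01,
        -1.63185551e+02],
       [ 0.00000000e+00,  0.00000000e+00,  0.00000000e+00,
         1.00000000e+00]]))]
```

View pics/scene0.png

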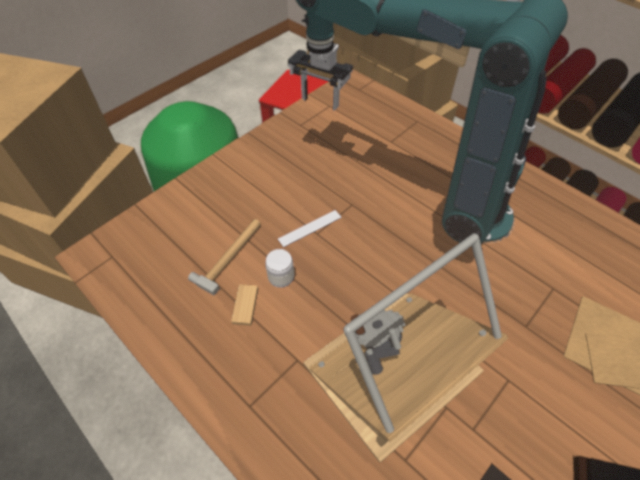

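View pics/top0.png

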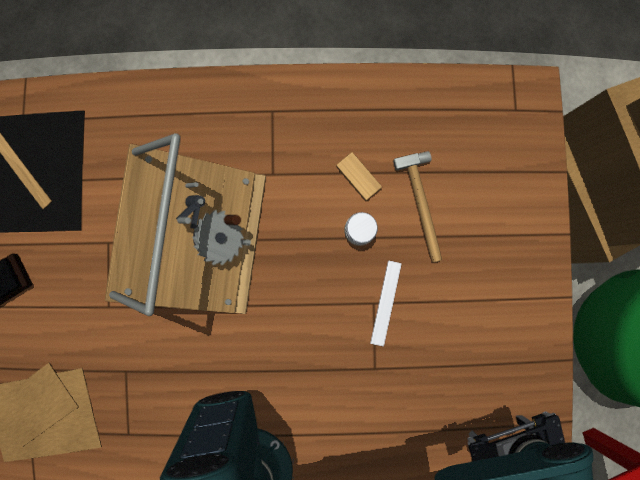

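View pics/wrist0.png

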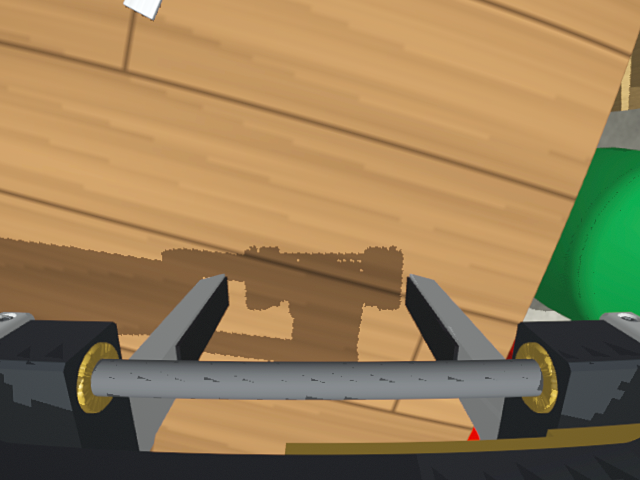

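Run:
```python
from h import *
t=cv2.imread('pics/top0.png'); cv2.imwrite('pics/top0c.png',cv2.resize(t[125:345,95:285],None,fx=4,fy=4,interpolation=cv2.INTER_CUBIC)[:,:,:][:,:760][:880][0:600*880//880] if 0 else cv2.resize(t[130:330,95:285],None,fx=3,fy=3,interpolation=cv2.INTER_CUBIC))
s=cv2.imread('pics/scene0.png'); cv2.imwrite('pics/scene0c.png',cv2.resize(s[225:465,295:515],None,fx=2.5,fy=2.5,interpolation=cv2.INTER_CUBIC))
cv2.imwrite('pics/scene0w.png',cv2.resize(s[0:120,270:470],None,fx=4,fy=4,interpolation=cv2.INTER_CUBIC))
```

```text
(no output)
```

View pics/top0c.png

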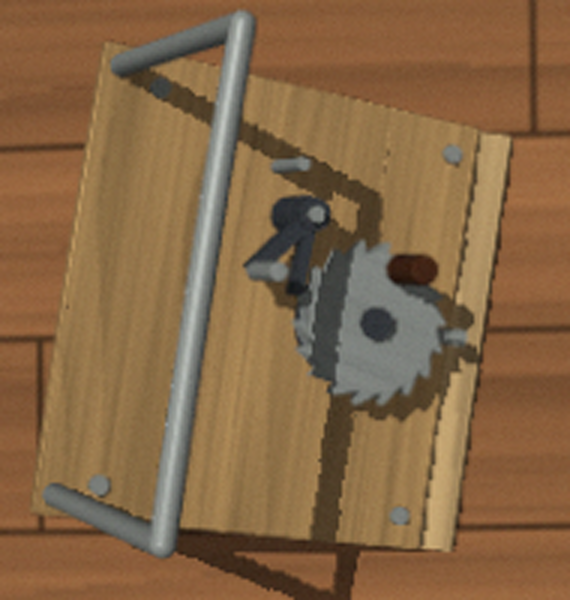

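View pics/scene0c.png

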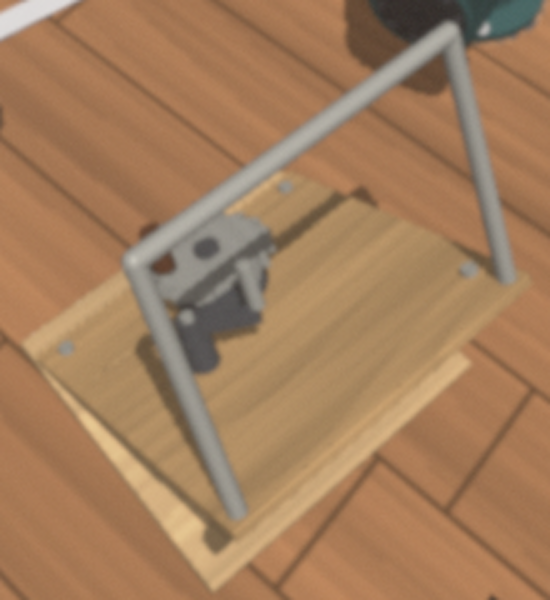

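View pics/scene0w.png

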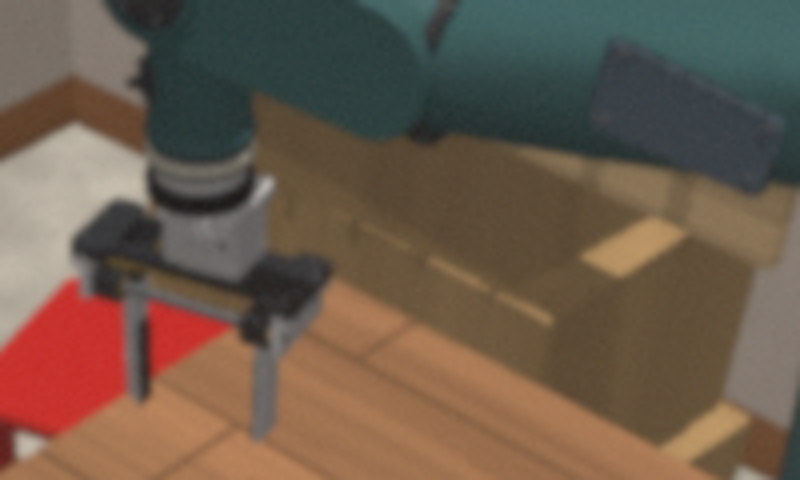

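```bash
cat > fit.py <<'E'
from h import *
from scipy.optimize import least_squares
ct,cs=load('top0.png'),load('scene0.png')
T=[((150,200,237),(243,20)),((-150,200,237),(162,550)),((150,200,0),(118,68)),((-150,200,0),(50,492)),((165,213,0),(107,42)),((-165,213,0),(33,513)),((165,-87,0),(480,128)),((-165,-87,0),(423,548)),((0,0,55),(379,324)),((102,74,50),(303,163))]
S=[((150,200,237),(133,262)),((-150,200,237),(452,32)),((150,200,0),(236,515)),((-150,200,0),(507,280)),((165,-87,0),(25,345)),((-165,213,0),(528,280)),((0,0,55),(205,247))]
tp=np.array([a[0] for a in T],float);ti=np.array([(95+a[1][0]/3,130+a[1][1]/3) for a in T])
sp=np.array([a[0] for a in S],float);si=np.array([(295+a[1][0]/2.5,225+a[1][1]/2.5) for a in S])
f=lambda p:np.concatenate([(proj(ct,d2w(p,tp))-ti).ravel(),(proj(cs,d2w(p,sp))-si).ravel()])
r=least_squares(f,[400,150,150,0],x_scale=[100,100,100,.3],loss='soft_l1')
if __name__=='__main__':
    print(r.x,np.degrees(r.x[3])); e=f(r.x).reshape(-1,2).round(1); print(e.tolist())
    p=r.x
    np.save('deck.npy',p)
    for n,P in dict(rail=(0,200,237),hub=(0,0,48),peg0=(69+60*np.cos(2.618),59+60*np.sin(2.618),78)).items(): print(n,d2w(p,P).round(1))
    # knob & peg guess overlay
    for w in np.arange(1,2,.1): print(w.round(1),(3*(proj(ct,d2w(p,[(42*np.sin(w),-42*np.cos(w),z) for z in(98,53)]))-[95,130])).round(0).tolist())
    for q in (0,.1,.2): print(q,(3*(proj(ct,d2w(p,[(69+60*np.cos(2.618-q),59+60*np.sin(2.618-q),z) for z in(95,48)]))-[95,130])).round(0).tolist())
E
python3 fit.py
```

```text
[ 5.51949811e+02  6.61880516e+01  7.49961275e+01 -1.60737904e-01] -9.209603489007916
[[0.2, 1.1], [0.1, -2.6], [1.2, -1.4], [1.2, 0.0], [0.2, -1.1], [-0.2, -0.4], [0.2, -0.1], [-1.7, 0.1], [-0.2, -0.5], [0.1, 0.0], [0.7, -0.0], [-1.1, 0.9], [0.7, -1.7], [-0.0, -0.3], [4.1, 4.2], [1.4, -2.2], [0.5, -0.6]]
rail [[556.4  93.7 383.9]]
hub [[547.5  39.  114.3]]
peg0 [[573.3  91.3 189.9]]
1.0 [[441.0, 280.0], [412.0, 279.0]]
1.1 [[437.0, 276.0], [408.0, 275.0]]
1.2 [[432.0, 273.0], [404.0, 272.0]]
1.3 [[428.0, 270.0], [399.0, 269.0]]
1.4 [[423.0, 268.0], [395.0, 267.0]]
1.5 [[418.0, 266.0], [390.0, 266.0]]
1.6 [[412.0, 265.0], [384.0, 265.0]]
1.7 [[407.0, 264.0], [379.0, 264.0]]
1.8 [[401.0, 264.0], [374.0, 264.0]]
1.9 [[396.0, 265.0], [369.0, 265.0]]
0 [[289.0, 280.0], [264.0, 279.0]]
0.1 [[283.0, 274.0], [258.0, 273.0]]
0.2 [[278.0, 267.0], [252.0, 267.0]]
```

Run:
```python
from h import *
for n in('scene','top'):
    c=load(n+'0.png');s=c['st'];Rt=R.from_rotvec(s['eef_rot']).as_matrix()
    print(Rt.round(3).tolist())
    im=cv2.imread(f'pics/{n}0.png')
    x0,y0,w,h=(270,0,200,120) if n=='scene' else (440,380,200,100)
    im=cv2.resize(im[y0:y0+h,x0:x0+w],None,fx=4,fy=4,interpolation=cv2.INTER_CUBIC)
    for z in (17,-76,-120,-160,-200,-240,-300):
        for r,col in((0,(0,0,255)),(37.5,(0,255,255)),(88,(255,0,0))):
            for d in((1,0),(-1,0),(0,1),(0,-1)):
                if r==88 and d[0]==0: continue
                q=proj(c,Rt@np.array([r*d[0],r*d[1],z])+s['tcp_pos'])[0]
                q=((q-[x0,y0]+.5)*4).astype(int)
                cv2.circle(im,tuple(int(v) for v in q),3,col,-1)
        q=proj(c,Rt@np.array([0,0,z])+s['tcp_pos'])[0]; q=((q-[x0,y0])*4).astype(int); cv2.putText(im,str(z),tuple(int(v) for v in q),0,.5,(255,255,255),1)
    cv2.imwrite(f'pics/{n}_tool.png',im)
```

```text
[[0.26, -0.966, -0.0], [-0.966, -0.26, 0.002], [-0.002, -0.0, -1.0]]
[[0.26, -0.966, -0.0], [-0.966, -0.26, 0.002], [-0.002, -0.0, -1.0]]
```

View pics/scene_tool.png

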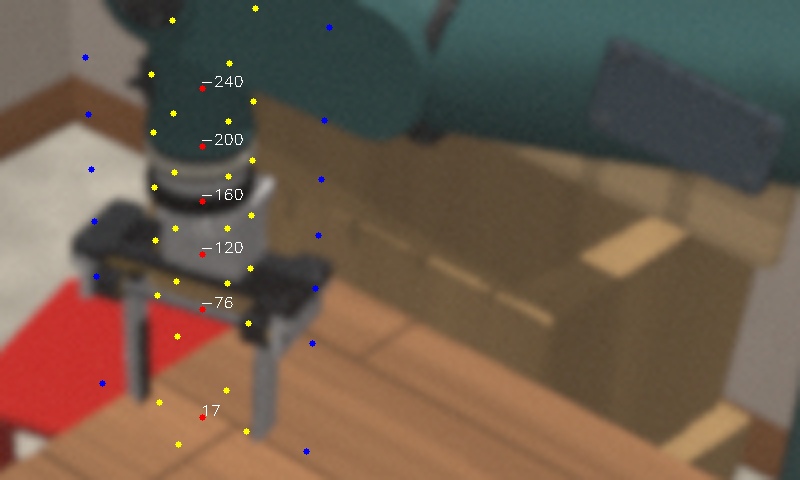

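View pics/top_tool.png

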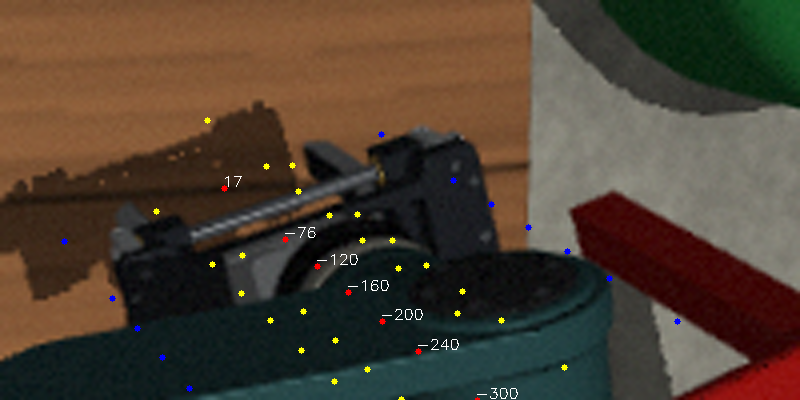

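```bash
python3 -m pendant '[{"grip":0,"dx":0,"dy":0,"dz":250,"roll":0},{"grip":0,"dx":0,"dy":0,"dz":250,"roll":0},{"grip":0,"dx":0,"dy":0,"dz":250,"roll":0},{"grip":0,"dx":431,"dy":735,"dz":270,"roll":-24},{"grip":0,"dx":431,"dy":735,"dz":270,"roll":-24},{"grip":0,"dx":431,"dy":735,"dz":270,"roll":-24},{"grip":0,"dx":431,"dy":735,"dz":270,"roll":-24},{"grip":0,"dx":431,"dy":735,"dz":270,"roll":-24},{"grip":0,"dx":431,"dy":735,"dz":270,"roll":-24},{"grip":0,"dx":431,"dy":735,"dz":270,"roll":-24},{"grip":0,"dx":431,"dy":735,"dz":270,"roll":-24},{"grip":0,"dx":431,"dy":735,"dz":270,"roll":-24},{"grip":0,"dx":431,"dy":735,"dz":270,"roll":-24},{"grip":0,"dx":431,"dy":735,"dz":270,"roll":-24},{"grip":0,"dx":431,"dy":735,"dz":270,"roll":-24},{"grip":0,"dx":431,"dy":735,"dz":270,"roll":-24},{"grip":0,"dx":431,"dy":735,"dz":270,"roll":-24},{"grip":0,"dx":431,"dy":735,"dz":270,"roll":-24},{"grip":0,"dx":431,"dy":735,"dz":270,"roll":-24},{"grip":0,"dx":431,"dy":735,"dz":270,"roll":-24}]'
python3 - <<'E'
from h import *
print(ctrl.get_state())
for n in('scene','wrist'): cam(n,n+'1.png')
E
```

```text
time: 2.65
tcp_pos: [573.0, 202.6, 494.1]
eef_rot: [-2.039, 2.388, -0.002]
wrist_force: [0.3, 0.3, 0.8]
width: 94.2
{'time': 2.65, 'q': array([ 2.46674420e-01,  3.74390159e-01,  4.68784644e-01, -3.30806763e-04,
        2.29640073e+00,  1.97489068e+00]), 'qvel': array([-0.00448364, -0.00822161, -0.00017235,  0.0011462 , -0.00027186,
        0.00127562]), 'joint_torque': array([ 2.65598120e-01, -4.06554723e+01, -2.58522820e+01,  3.01532265e-03,
       -1.22277467e-01, -2.38936387e-03]), 'tcp_pos': array([572.96316962, 202.55519163, 494.0799189 ]), 'eef_rot': array([-2.03852967e+00,  2.38816546e+00, -1.75374545e-03]), 'wrist_force': array([0.3379895 , 0.25512624, 0.78251798]), 'moment': array([ 0.05274114,  0.01702911, -0.0608773 ]), 'width': 94.1711033959596}
```

View pics/scene1.png

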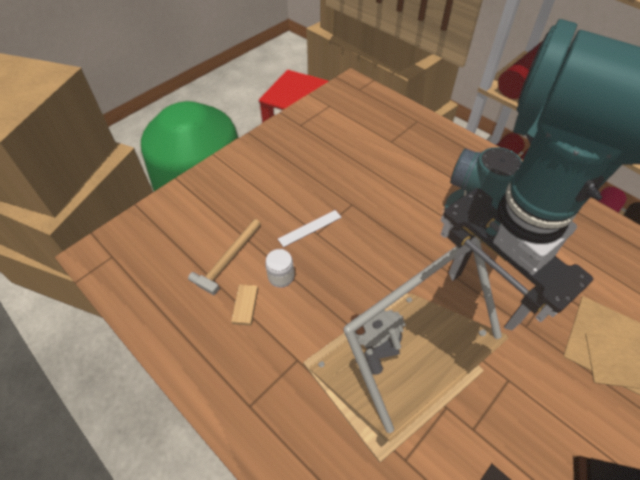

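View pics/wrist1.png

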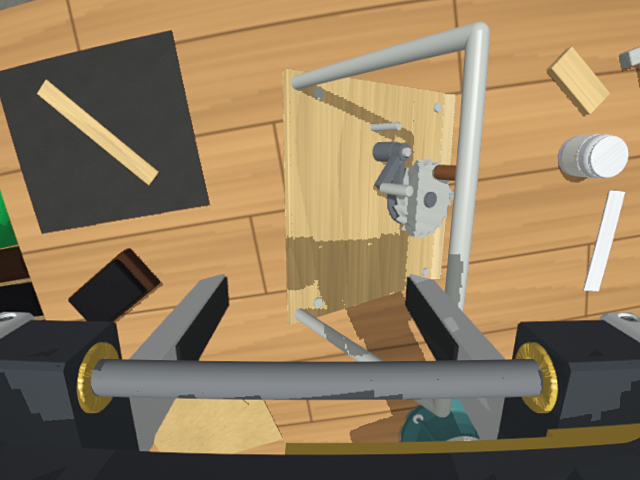

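Run:
```python
from h import *
c=load('scene1.png');s=c['st'];Rt=R.from_rotvec(s['eef_rot']).as_matrix()
im=cv2.imread('pics/scene1.png');x0,y0,w,h=440,0,200,340
im=cv2.resize(im[y0:y0+h,x0:x0+w],None,fx=3,fy=3,interpolation=cv2.INTER_CUBIC)
for z in (17,-76,-120,-160,-200,-240,-300,-350,-400):
    for r,col in((0,(0,0,255)),(40,(0,255,255))):
        for a in np.arange(0,6.28,.4):
            q=proj(c,Rt@np.array([r*np.cos(a),r*np.sin(a),z])+s['tcp_pos'])[0]
            q=((q-[x0,y0]+.5)*3).astype(int)
            cv2.circle(im,tuple(int(v) for v in q),2,col,-1)
    cv2.putText(im,str(z),tuple(int(v) for v in q),0,.5,(255,255,255),1)
cv2.imwrite('pics/scene1t.png',im[:600])
```

```text
(no output)
```

View pics/scene1t.png

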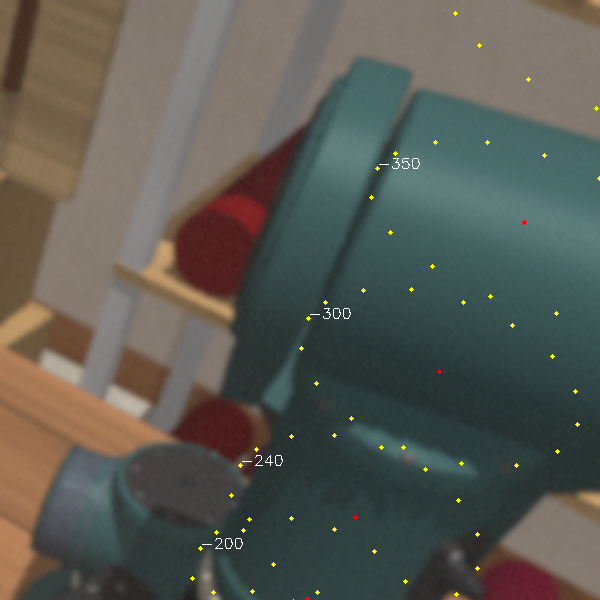

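Run:
```python
from h import *
import fit
p=np.load('deck.npy');c=load('wrist1.png')
P=[(150,200,237),(150,200,0),(165,213,0),(-165,213,0),(0,0,55),(102,74,50)]
print(proj(c,d2w(p,P)).round(0).tolist())
im=cv2.imread('pics/wrist1.png')[20:270,280:500]; cv2.imwrite('pics/w1c.png',cv2.resize(im,None,fx=2.4,fy=2.4,interpolation=cv2.INTER_CUBIC))
# IK model
from scipy.optimize import fsolve
L2,B,C,c0=448,499,102.8,-178
for rho,z in((600,230),(590,210),(600,222)):
    g=lambda v:[L2*np.sin(v[0])+B*np.sin(v[1])+C*np.cos(v[1])-rho,L2*np.cos(v[0])+B*np.cos(v[1])-C*np.sin(v[1])+c0-z]
    print(rho,z,fsolve(g,[.2,1.4]))
```

```text
[[474.0, 38.0], [296.0, 84.0], [286.0, 69.0], [290.0, 325.0], [430.0, 200.0], [397.0, 127.0]]
600 230 [0.20554912 1.42766363]
590 210 [0.18680516 1.4702762 ]
600 222 [0.2067705 1.4431819]
```

View pics/w1c.png

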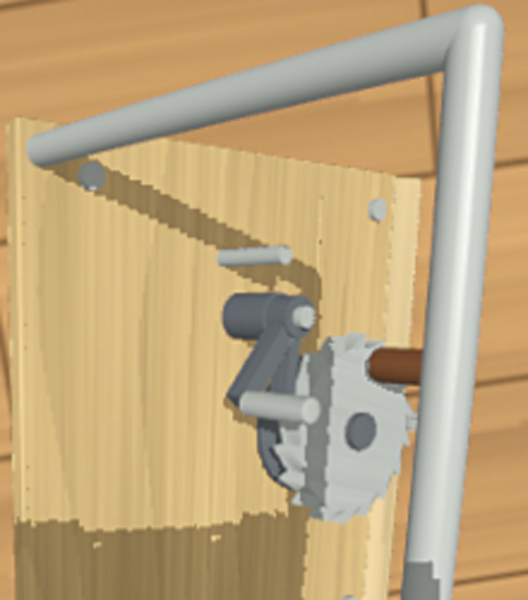

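```bash
python3 - <<'E'
from h import *
p=np.load('deck.npy');c=load('wrist1.png')
for q in (0,.05,.1,.15,.2): 
    P=[(69+60*np.cos(2.618-q),59+60*np.sin(2.618-q),z) for z in(95,48)]
    print(q,proj(c,d2w(p,P)).round(0).tolist(),d2w(p,P[0]).round(1))
E
python3 -m pendant '[{"grip":0,"dz":-60},{"grip":0,"dz":-120},{"grip":0,"dz":-180},{"grip":0,"dz":-180},{"grip":0,"dz":-180}]'
python3 - <<'E'
from h import *
for n in('scene','wrist','top'): cam(n,n+'2.png')
E
```

```text
0 [[412.0, 195.0], [385.0, 192.0]] [[571.7  81.6 203.9]]
0.05 [[411.0, 194.0], [384.0, 190.0]] [[573.6  83.5 205.3]]
0.1 [[409.0, 193.0], [382.0, 189.0]] [[575.6  85.2 206.8]]
0.15 [[408.0, 191.0], [381.0, 188.0]] [[577.7  86.8 208.1]]
0.2 [[407.0, 190.0], [380.0, 187.0]] [[579.9  88.4 209.4]]schema error: expected keys grip, dx, dy, dz, roll
```

View pics/scene2.png

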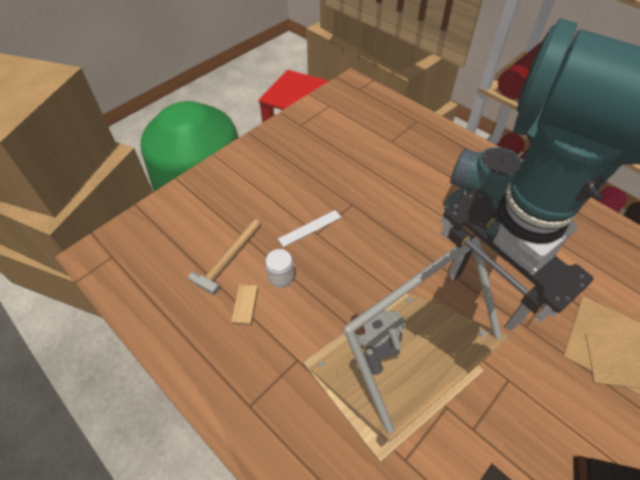

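View pics/top2.png

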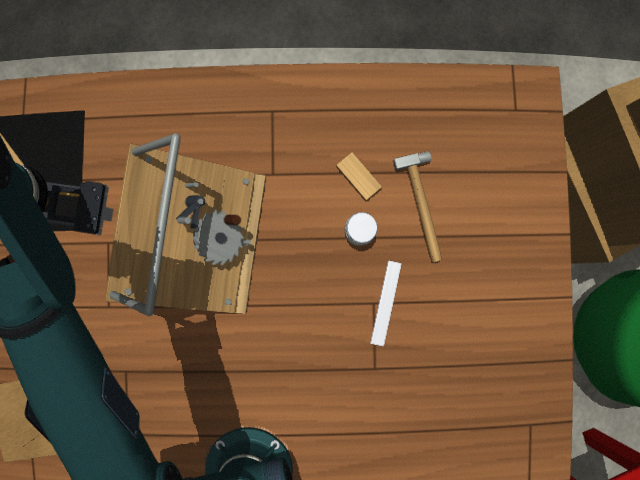

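View pics/wrist2.png

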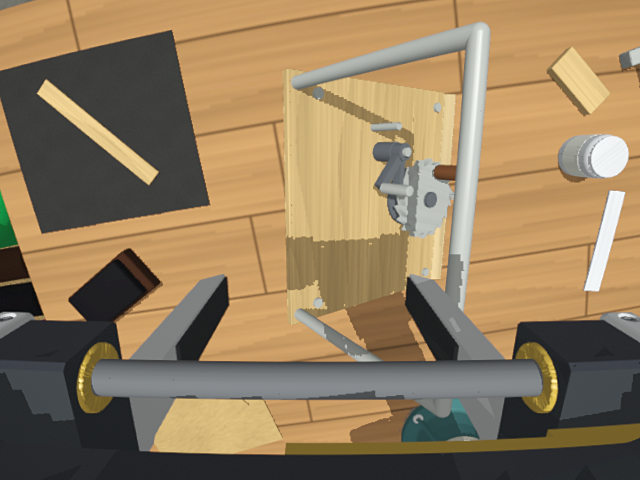

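```bash
python3 -m pendant '[{"grip":0,"dx":0,"dy":0,"dz":-60,"roll":0},{"grip":0,"dx":0,"dy":0,"dz":-120,"roll":0},{"grip":0,"dx":0,"dy":0,"dz":-180,"roll":0},{"grip":0,"dx":0,"dy":0,"dz":-180,"roll":0},{"grip":0,"dx":0,"dy":0,"dz":-180,"roll":0}]'
python3 - <<'E'
from h import *
for n in('scene','wrist','top'): cam(n,n+'3.png')
E
```

```text
time: 3.52
tcp_pos: [575.2, 204.0, 316.6]
eef_rot: [-2.038, 2.384, -0.005]
wrist_force: [0.2, 0.3, 0.2]
width: 94.1
```

View pics/scene3.png

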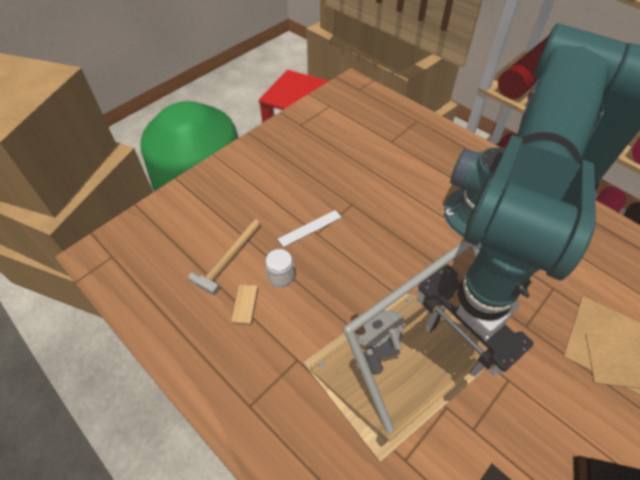

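View pics/top3.png

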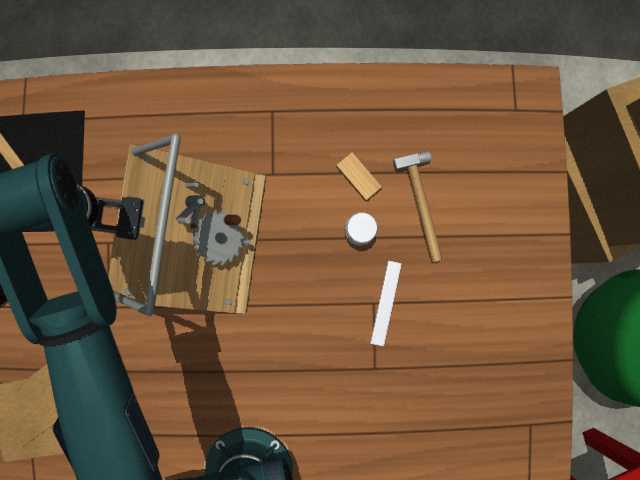

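View pics/wrist3.png

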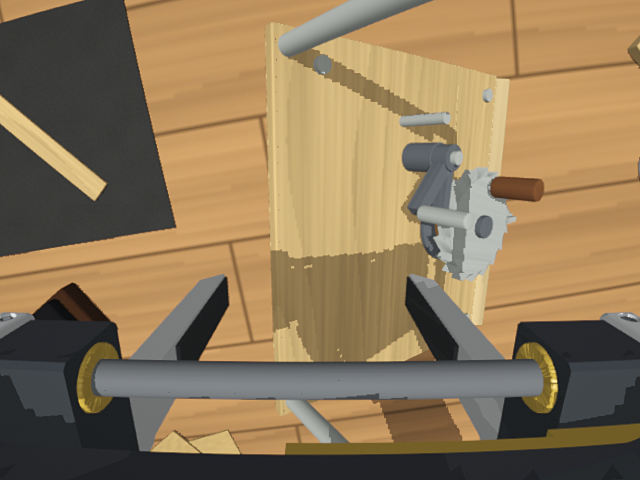

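```bash
python3 -m pendant '[{"grip":0,"dx":-9,"dy":1,"dz":-45,"roll":0},{"grip":0,"dx":-9,"dy":1,"dz":-86,"roll":0},{"grip":0,"dx":-9,"dy":1,"dz":-86,"roll":0},{"grip":0,"dx":-9,"dy":1,"dz":-86,"roll":0}]'
python3 - <<'E'
from h import *
for n in('scene','wrist'): cam(n,n+'4.png')
print(ctrl.get_state()['tcp_pos'])
s=cv2.imread('pics/scene4.png')[120:440,300:620]; cv2.imwrite('pics/s4c.png',cv2.resize(s,None,fx=1.85,fy=1.85,interpolation=cv2.INTER_CUBIC))
E
```

```text
time: 4.18
tcp_pos: [566.8, 205.4, 230.6]
eef_rot: [-2.038, 2.383, -0.005]
wrist_force: [0.3, 1.1, 1.4]
width: 93.9
[566.78574845 205.34479538 230.6490462 ]
```

View pics/s4c.png

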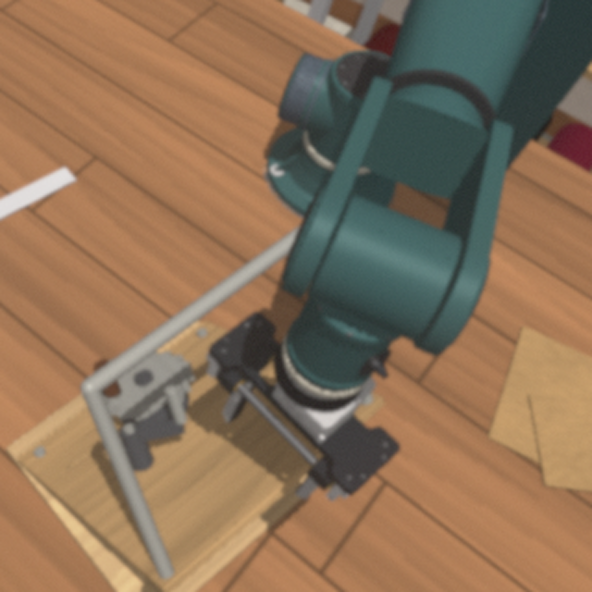

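View pics/wrist4.png

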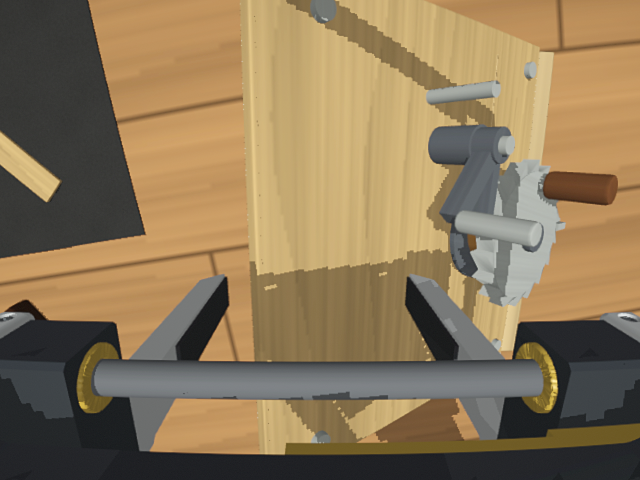

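```bash
python3 -m pendant '[{"grip":0,"dx":-4,"dy":-25,"dz":-4,"roll":0},{"grip":0,"dx":-7,"dy":-42,"dz":-8,"roll":0},{"grip":0,"dx":-9,"dy":-56,"dz":-12,"roll":0},{"grip":0,"dx":-9,"dy":-56,"dz":-15,"roll":0},{"grip":0,"dx":-9,"dy":-56,"dz":-15,"roll":0}]'
python3 - <<'E'
from h import *
for n in('scene','wrist'): cam(n,n+'5.png')
s=ctrl.get_state(); print(s['tcp_pos'],s['wrist_force'])
s=cv2.imread('pics/scene5.png')[220:420,320:540]; cv2.imwrite('pics/s5c.png',cv2.resize(s,None,fx=3,fy=3,interpolation=cv2.INTER_CUBIC))
E
```

```text
time: 4.9
tcp_pos: [555.8, 149.1, 211.2]
eef_rot: [2.041, -2.388, -0.001]
wrist_force: [0.5, 0.0, 0.1]
width: 93.7
[555.91666395 149.35508814 211.49211918] [0.3479722  0.53001866 0.52526816]
```

View pics/s5c.png

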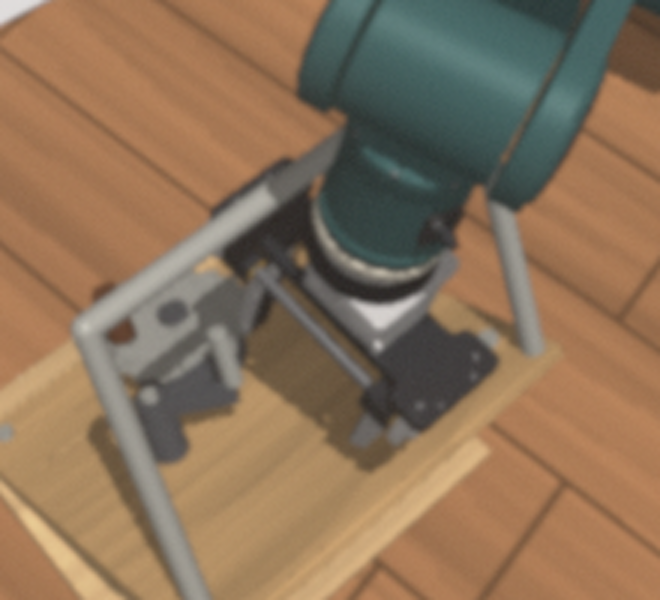

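View pics/wrist5.png

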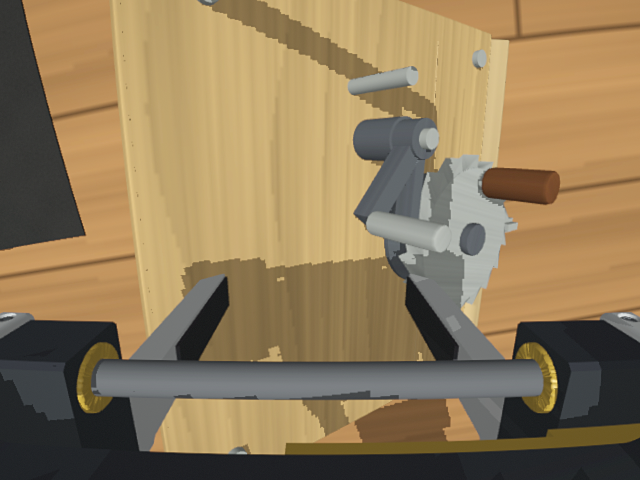

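```bash
cat > push.py <<'E'
from h import *
d=np.load('deck.npy'); s=ctrl.get_state(); t=s['tcp_pos']
uh=np.array([-np.sin(d[3]),np.cos(d[3])]); ux=np.array([np.cos(d[3]),np.sin(d[3])])
rel=t[:2]-d[:2]; print('now x,h,v',rel@ux,rel@uh,t[2]-d[2])
for p in (.12,.3,.5,.7,.9,1.1,1.25,1.4,1.5):
    a=2.618-p; x=69+60*np.cos(a);y=59+60*np.sin(a)
    fx=x-15.5; fh=.819*y-50.5; v=y*.5736+81.8
    ax=fh+53.3
    w=d[:2]+ux*fx+uh*ax
    print(p,'finger x,h',round(fx,1),round(fh,1),'move',(np.r_[w,v+d[2]]-t).round(1))
E
python3 push.py
```

```text
now x,h,v -9.394886644929088 82.72984945719688 136.495991703348
0.12 finger x,h 5.5 27.3 move [14.4 -4.5 -0.2]
0.3 finger x,h 12.7 33.9 move [22.5  0.8  4.4]
0.5 finger x,h 22.3 39.8 move [32.9  5.2  8.5]
0.7 finger x,h 33.1 44.0 move [44.3  7.6 11.5]
0.9 finger x,h 44.7 46.4 move [56.1  8.1 13.2]
1.1 finger x,h 56.7 46.9 move [68.   6.7 13.5]
1.25 finger x,h 65.6 46.0 move [76.7  4.3 12.9]
1.4 finger x,h 74.2 43.9 move [84.9  0.9 11.4]
1.5 finger x,h 79.7 42.0 move [90.  -1.9 10.1]
```

```bash
python3 -m pendant '[{"grip":0,"dx":7,"dy":-2,"dz":0,"roll":0},{"grip":0,"dx":14,"dy":-3,"dz":0,"roll":0},{"grip":0,"dx":18,"dy":-1,"dz":2,"roll":0},{"grip":0,"dx":23,"dy":1,"dz":4,"roll":0},{"grip":0,"dx":28,"dy":3,"dz":6,"roll":0},{"grip":0,"dx":33,"dy":5,"dz":8,"roll":0},{"grip":0,"dx":33,"dy":5,"dz":8,"roll":0}]'
python3 - <<'E'
from h import *
for n in('scene','wrist'): cam(n,n+'6.png')
s=ctrl.get_state(); print(s['tcp_pos'],s['wrist_force'])
E
```

```text
time: 5.88
tcp_pos: [589.6, 153.8, 219.5]
eef_rot: [-2.041, 2.388, -0.002]
wrist_force: [-1.4, 0.4, 0.3]
width: 93.9
[589.09389349 153.5906253  219.29906619] [-0.91227244 -0.14564143  1.3088011 ]
```

View pics/wrist6.png

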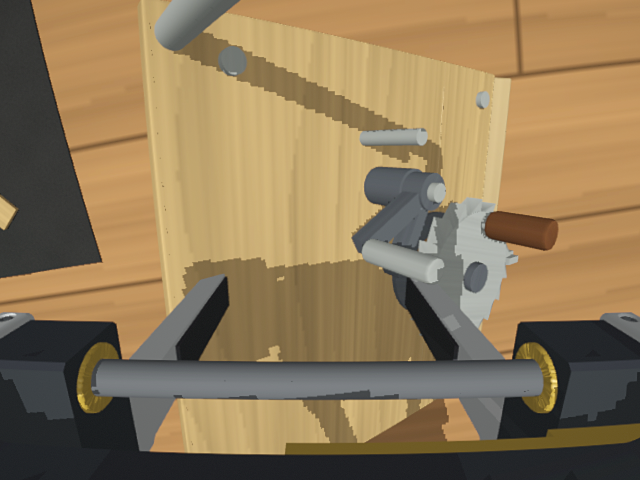

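```bash
python3 -m pendant '[{"grip":0,"dx":6,"dy":2,"dz":2,"roll":0},{"grip":0,"dx":12,"dy":3,"dz":3,"roll":0},{"grip":0,"dx":18,"dy":3,"dz":4,"roll":0},{"grip":0,"dx":23,"dy":3,"dz":5,"roll":0},{"grip":0,"dx":29,"dy":2,"dz":5,"roll":0},{"grip":0,"dx":35,"dy":2,"dz":5,"roll":0},{"grip":0,"dx":35,"dy":2,"dz":5,"roll":0}]'
python3 - <<'E'
from h import *
for n in('scene','wrist'): cam(n,n+'7.png')
s=ctrl.get_state(); print(s['tcp_pos'],s['wrist_force'])
E
```

```text
time: 6.85
tcp_pos: [624.3, 155.7, 224.2]
eef_rot: [2.041, -2.388, 0.0]
wrist_force: [0.7, -0.7, -0.5]
width: 93.9
[623.91840845 155.79377703 224.35388115] [0.60496128 0.01605661 0.22364171]
```

View pics/wrist7.png

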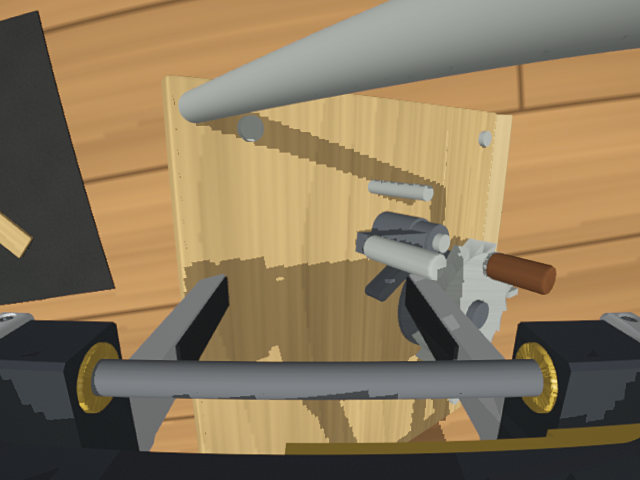

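```bash
python3 -m pendant '[{"grip":0,"dx":5,"dy":-1,"dz":0,"roll":0},{"grip":0,"dx":9,"dy":-2,"dz":-1,"roll":0},{"grip":0,"dx":13,"dy":-4,"dz":-1,"roll":0},{"grip":0,"dx":17,"dy":-6,"dz":-2,"roll":0},{"grip":0,"dx":22,"dy":-8,"dz":-2,"roll":0},{"grip":0,"dx":22,"dy":-8,"dz":-2,"roll":0},{"grip":0,"dx":22,"dy":-8,"dz":-2,"roll":0}]'
python3 - <<'E'
from h import *
for n in('scene','wrist'): cam(n,n+'8.png')
s=ctrl.get_state(); print(s['tcp_pos'],s['wrist_force'])
E
```

```text
time: 7.82
tcp_pos: [645.9, 147.9, 222.5]
eef_rot: [2.041, -2.388, -0.0]
wrist_force: [-0.7, -0.5, -0.5]
width: 93.8
[645.79333833 147.97948469 222.59786347] [0.3391591  0.03880848 0.85847175]
```

View pics/wrist8.png

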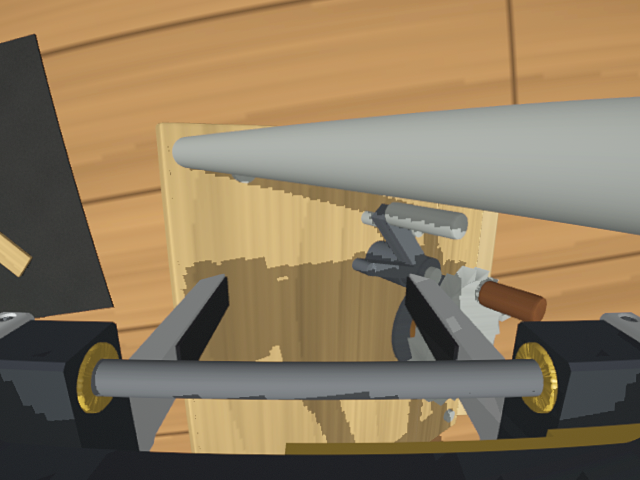

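```bash
python3 -m pendant '[{"grip":0,"dx":-22,"dy":10,"dz":5,"roll":0},{"grip":0,"dx":-45,"dy":35,"dz":10,"roll":0},{"grip":0,"dx":-52,"dy":60,"dz":10,"roll":0},{"grip":0,"dx":-52,"dy":60,"dz":10,"roll":0},{"grip":0,"dx":-52,"dy":60,"dz":70,"roll":0},{"grip":0,"dx":-52,"dy":60,"dz":130,"roll":0},{"grip":0,"dx":-52,"dy":60,"dz":190,"roll":0},{"grip":0,"dx":-52,"dy":60,"dz":250,"roll":0},{"grip":0,"dx":-52,"dy":60,"dz":260,"roll":0},{"grip":0,"dx":-52,"dy":60,"dz":260,"roll":0}]'
python3 - <<'E'
from h import *
for n in('top','wrist'): cam(n,n+'9.png')
s=ctrl.get_state(); print(s['tcp_pos'],s['wrist_force'])
d=np.load('deck.npy');c=load('wrist9.png');ct=load('top9.png')
for q in (1.8,1.92,2.0):
    print(q,proj(c,d2w(d,[(69+60*np.cos(2.618-q),59+60*np.sin(2.618-q),z) for z in(95,48)])).round(0).tolist())
for w in (1.1,1.2,1.3,1.4): print(w,proj(c,d2w(d,[(42*np.sin(w),-42*np.cos(w),z) for z in(98,53)])).round(0).tolist(),(3*(proj(ct,d2w(d,[(42*np.sin(w),-42*np.cos(w),z) for z in(98,53)]))-[95,130])).round(0).tolist())
im=cv2.imread('pics/wrist9.png')[20:320,280:580]; cv2.imwrite('pics/w9c.png',cv2.resize(im,None,fx=2,fy=2,interpolation=cv2.INTER_CUBIC))
cv2.imwrite('pics/top9c.png',cv2.resize(cv2.imread('pics/top9.png')[130:330,95:285],None,fx=3,fy=3,interpolation=cv2.INTER_CUBIC))
E
```

```text
time: 9.18
tcp_pos: [594.7, 206.9, 483.6]
eef_rot: [-2.038, 2.388, -0.003]
wrist_force: [-0.1, -1.4, -0.1]
width: 94.0
[594.45388715 207.17585024 480.83835063] [-0.21333102 -0.6440184  -0.20160687]
1.8 [[417.0, 134.0], [388.0, 135.0]]
1.92 [[420.0, 130.0], [391.0, 131.0]]
2.0 [[423.0, 128.0], [393.0, 129.0]]
1.1 [[473.0, 191.0], [445.0, 188.0]] [[437.0, 276.0], [408.0, 275.0]]
1.2 [[471.0, 190.0], [444.0, 187.0]] [[432.0, 273.0], [404.0, 272.0]]
1.3 [[470.0, 189.0], [442.0, 187.0]] [[428.0, 270.0], [399.0, 269.0]]
1.4 [[468.0, 189.0], [441.0, 186.0]] [[423.0, 268.0], [395.0, 267.0]]
```

View pics/w9c.png

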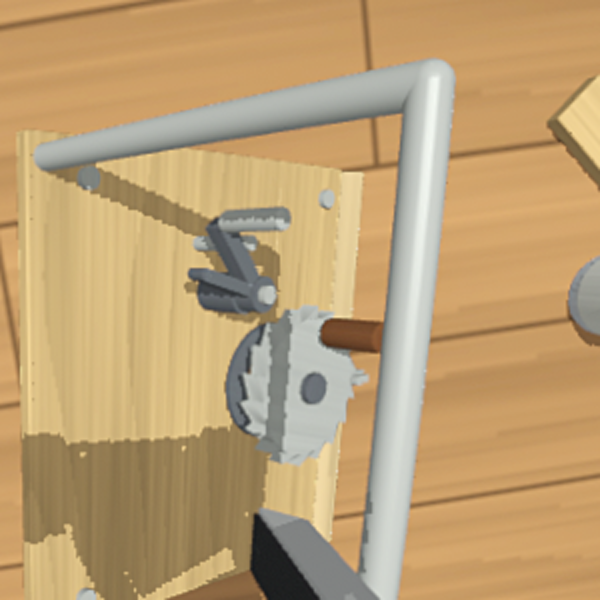

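View pics/top9c.png

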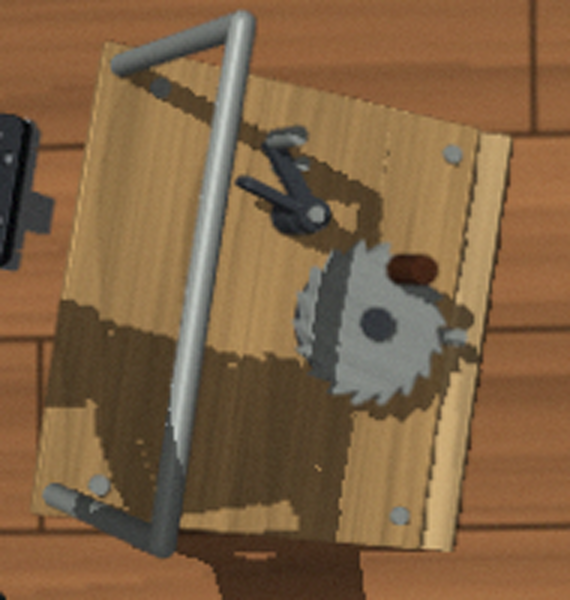

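```bash
python3 -m pendant '[{"grip":0,"dx":-3,"dy":-50,"dz":0,"roll":10},{"grip":0,"dx":-6,"dy":-100,"dz":0,"roll":20},{"grip":0,"dx":-9,"dy":-150,"dz":0,"roll":30},{"grip":0,"dx":-12,"dy":-205,"dz":0,"roll":40},{"grip":0,"dx":-12,"dy":-205,"dz":0,"roll":50},{"grip":0,"dx":-12,"dy":-205,"dz":0,"roll":60},{"grip":0,"dx":-12,"dy":-205,"dz":0,"roll":70},{"grip":0,"dx":-12,"dy":-205,"dz":-50,"roll":80},{"grip":0,"dx":-12,"dy":-205,"dz":-110,"roll":90},{"grip":0,"dx":-12,"dy":-205,"dz":-170,"roll":90},{"grip":0,"dx":-12,"dy":-205,"dz":-230,"roll":90},{"grip":0,"dx":-12,"dy":-205,"dz":-230,"roll":90},{"grip":0,"dx":-12,"dy":-205,"dz":-230,"roll":90}]'
python3 - <<'E'
from h import *
for n in('scene','wrist'): cam(n,n+'10.png')
s=ctrl.get_state(); print(s['tcp_pos'],s['wrist_force'],s['q'],R.from_rotvec(s['eef_rot']).as_matrix()[:,0])
d=np.load('deck.npy');c=load('wrist10.png')
print(proj(c,d2w(d,[(0,0,55),(0,-70,46)])).round(0).tolist())
for w in (1.1,1.2,1.3,1.4): print(w,proj(c,d2w(d,[(42*np.sin(w),-42*np.cos(w),z) for z in(98,53)])).round(0).tolist())
E
```

```text
time: 10.9
tcp_pos: [582.8, 2.6, 255.0]
eef_rot: [3.132, -0.245, 0.006]
wrist_force: [0.0, -0.7, 0.9]
width: 93.8
[584.35199037   2.5594179  258.07369403] [1.05105752 0.39342999 0.44835185] [-9.25970741e-02  1.53217699e-01  1.22787507e+00 -5.95680977e-05
  1.75071779e+00  6.35487159e-02] [ 0.98778476 -0.15551816  0.0097659 ]
[[265.0, 206.0], [273.0, 251.0]]
1.1 [[310.0, 261.0], [310.0, 221.0]]
1.2 [[312.0, 259.0], [312.0, 218.0]]
1.3 [[314.0, 255.0], [314.0, 214.0]]
1.4 [[315.0, 252.0], [315.0, 211.0]]
```

View pics/wrist10.png

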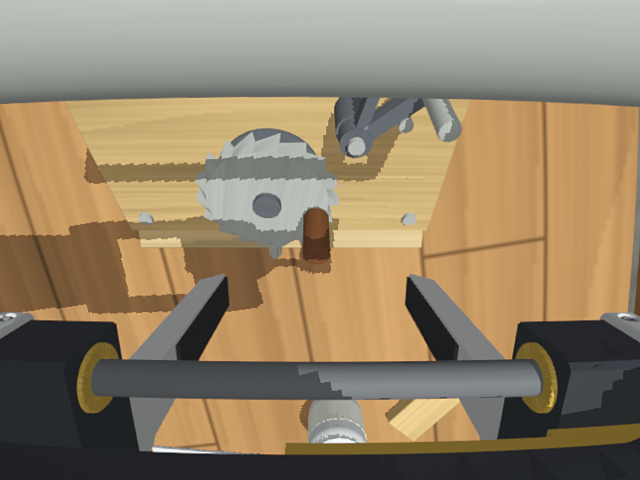

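View pics/scene10.png

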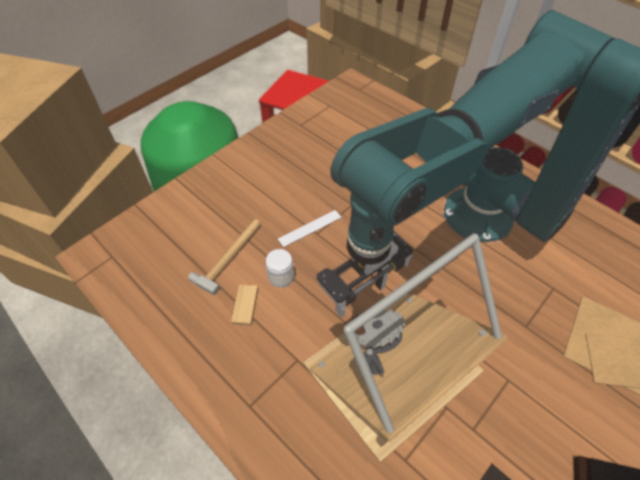

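```bash
python3 -m pendant '[{"grip":0,"dx":0,"dy":0,"dz":-40,"roll":0},{"grip":0,"dx":0,"dy":0,"dz":-80,"roll":0},{"grip":0,"dx":0,"dy":0,"dz":-100,"roll":0},{"grip":0,"dx":0,"dy":0,"dz":-114,"roll":0},{"grip":0,"dx":0,"dy":0,"dz":-114,"roll":0},{"grip":0,"dx":0,"dy":0,"dz":-114,"roll":0}]'
python3 - <<'E'
from h import *
for n in('wrist',): cam(n,n+'11.png')
s=ctrl.get_state(); t=s['tcp_pos'];print(t,s['wrist_force'])
d=np.load('deck.npy');c=load('wrist11.png')
uh=np.array([-np.sin(d[3]),np.cos(d[3])]); ux=np.array([np.cos(d[3]),np.sin(d[3])])
rel=t[:2]-d[:2]; print('x,h,v',rel@ux,rel@uh,t[2]-d[2])
E
```

```text
time: 11.75
tcp_pos: [583.3, 2.7, 140.8]
eef_rot: [3.132, -0.245, 0.006]
wrist_force: [-1.0, -0.2, 0.3]
width: 94.1
[583.13945415   2.76869803 140.64706951] [ 0.55238835  0.64796212 -0.1166455 ]
x,h,v 40.937646382918786 -57.610045766282454 65.65094203855638
```

View pics/wrist11.png

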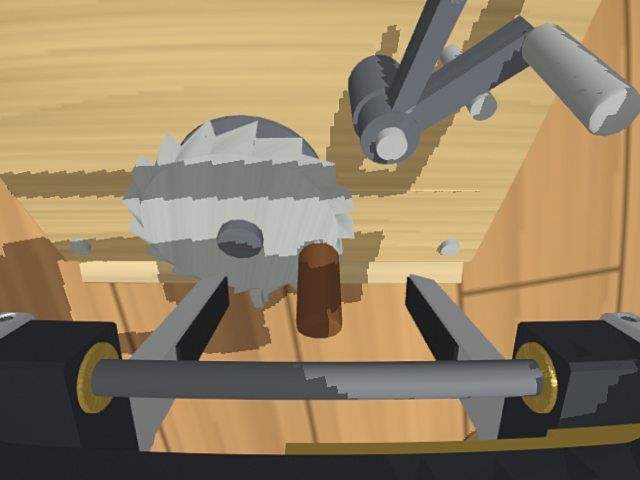

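```bash
python3 -m pendant '[{"grip":0,"dx":0,"dy":0,"dz":-3,"roll":0},{"grip":255,"dx":0,"dy":0,"dz":-3,"roll":0},{"grip":255,"dx":0,"dy":0,"dz":-3,"roll":0},{"grip":255,"dx":0,"dy":0,"dz":-3,"roll":0},{"grip":255,"dx":0,"dy":0,"dz":-3,"roll":0},{"grip":255,"dx":0,"dy":0,"dz":-3,"roll":0},{"grip":255,"dx":0,"dy":0,"dz":-3,"roll":0},{"grip":255,"dx":0,"dy":0,"dz":-3,"roll":0}]'
python3 - <<'E'
from h import *
s=ctrl.get_state(); t=s['tcp_pos'];print(t,s['wrist_force'],s['width'])
d=np.load('deck.npy')
uh=np.array([-np.sin(d[3]),np.cos(d[3])]); ux=np.array([np.cos(d[3]),np.sin(d[3])])
rel=t[:2]-d[:2]; x,h,v=rel@ux,rel@uh,t[2]+2-d[2]; print(x,h,v)
A,o=deckT(d); k0=A.T@(t+[0,0,2]-o); print('grasp in deck',k0, 'radius',np.hypot(k0[0],k0[1]),'w',np.arctan2(k0[0],-k0[1]))
r=42;w0=np.arctan2(k0[0],-k0[1])
for w in np.r_[w0:0:9j,-.05]:
    P=d2w(d,(r*np.sin(w),-r*np.cos(w),k0[2]))[0]; print(round(w,2),(P-t-[0,0,2]).round(1))
E
```

```text
time: 12.8
tcp_pos: [581.9, 2.9, 135.5]
eef_rot: [3.132, -0.245, 0.0]
wrist_force: [-0.6, 0.3, -0.8]
width: 27.3
[581.86809628   2.8767414  135.48559592] [-0.64106998  0.31834843 -0.82985306] 27.314116855629976
39.665385031834695 -57.70687168520401 62.48946844703947
grasp in deck [ 39.66538503 -11.42821529  84.28767764] radius 41.27889139037625 w 1.2902780171206956
1.29 [ 0.7 -0.3 -0.1]
1.13 [-2.5 -5.  -3.7]
0.97 [-6.6 -9.2 -7.1]
0.81 [-11.5 -12.8 -10.1]
0.65 [-17.1 -15.6 -12.7]
0.48 [-23.2 -17.6 -14.8]
0.32 [-29.7 -18.8 -16.3]
0.16 [-36.4 -19.  -17.2]
0.0 [-43.2 -18.4 -17.5]
-0.05 [-45.2 -18.  -17.5]
```

```bash
python3 -m pendant '[{"grip":255,"dx":0,"dy":0,"dz":0,"roll":0},{"grip":255,"dx":0,"dy":0,"dz":0,"roll":0},{"grip":255,"dx":0,"dy":0,"dz":0,"roll":0},{"grip":255,"dx":0,"dy":0,"dz":0,"roll":0}]'; python3 -m pendant '[{"grip":255,"dx":-1,"dy":-2,"dz":-2,"roll":0},{"grip":255,"dx":-2,"dy":-5,"dz":-4,"roll":0},{"grip":255,"dx":-4,"dy":-7,"dz":-5,"roll":0},{"grip":255,"dx":-6,"dy":-9,"dz":-7,"roll":0},{"grip":255,"dx":-6,"dy":-9,"dz":-7,"roll":0}]';  python3 - <<'E'
from h import *
for n in('wrist',): cam(n,n+'12.png')
E
```

```text
time: 13.3
tcp_pos: [584.2, 2.5, 135.5]
eef_rot: [3.132, -0.245, 0.009]
wrist_force: [6.1, -0.8, -3.8]
width: 21.3
time: 13.92
tcp_pos: [580.6, -4.7, 130.2]
eef_rot: [-3.128, 0.243, -0.019]
wrist_force: [11.5, 3.5, -1.8]
width: 21.7
```

View pics/wrist12.png

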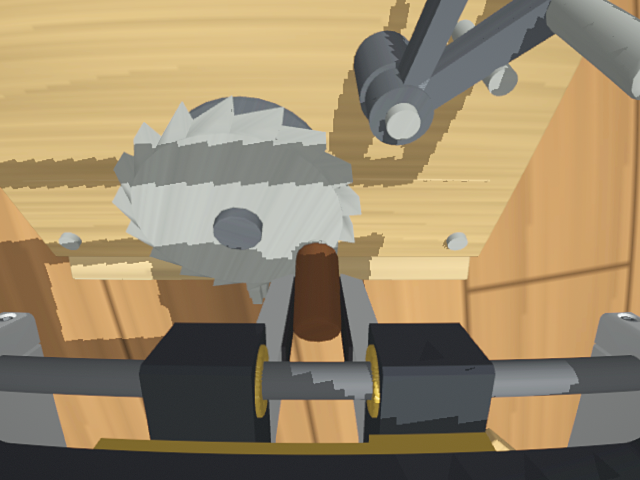

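```bash
python3 -m pendant '[{"grip":255,"dx":-1,"dy":-2,"dz":-1,"roll":0},{"grip":255,"dx":-3,"dy":-4,"dz":-3,"roll":0},{"grip":255,"dx":-6,"dy":-5,"dz":-4,"roll":0},{"grip":255,"dx":-9,"dy":-7,"dz":-6,"roll":0},{"grip":255,"dx":-12,"dy":-8,"dz":-7,"roll":0},{"grip":255,"dx":-15,"dy":-9,"dz":-8,"roll":0},{"grip":255,"dx":-18,"dy":-9,"dz":-9,"roll":0},{"grip":255,"dx":-22,"dy":-10,"dz":-9,"roll":0},{"grip":255,"dx":-22,"dy":-10,"dz":-9,"roll":0}]';  python3 - <<'E'
from h import *
for n in('wrist',): cam(n,n+'13.png')
s=ctrl.get_state(); t=s['tcp_pos'];print(t,s['wrist_force'],s['width'])
d=np.load('deck.npy')
A,o=deckT(d); k0=A.T@(t+[0,0,2]-o); print('grasp in deck',k0, 'radius',np.hypot(k0[0],k0[1]),'w',np.arctan2(k0[0],-k0[1]))
E
```

```text
time: 15.1
tcp_pos: [560.6, -21.4, 116.8]
eef_rot: [3.123, -0.25, 0.024]
wrist_force: [25.1, -13.0, -21.6]
width: 21.5
[560.58421702 -21.40163348 116.80369561] [ 24.49751512 -12.76905022 -21.14850208] 21.354376247013832
grasp in deck [ 22.54153898 -44.56540093  84.68419565] radius 49.94192567545075 w 0.46828325395886916
```

View pics/wrist13.png

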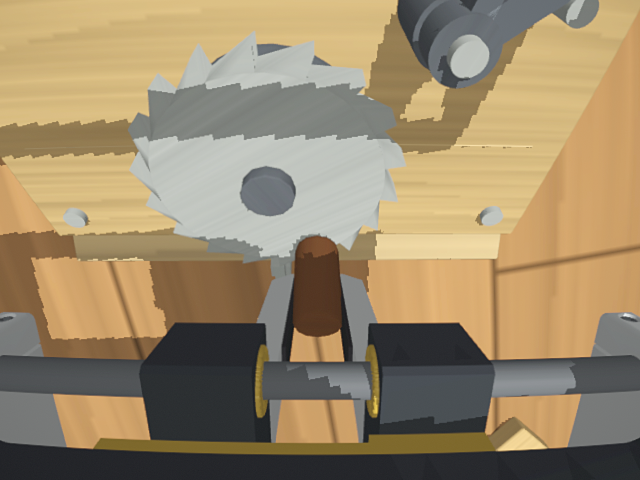

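Run:
```python
from h import *
d=np.load('deck.npy');c=load('wrist13.png')
print(proj(c,d2w(d,[(0,0,55),(0,-70,46),(69,59,48)])).round(0).tolist())
for w in (.4,.5,.6,.7,.8): print(w,proj(c,d2w(d,[(42*np.sin(w),-42*np.cos(w),z) for z in(98,53)])).round(0).tolist())
```

```text
[[266.0, 194.0], [278.0, 271.0], [456.0, 52.0]]
0.4 [[303.0, 325.0], [304.0, 247.0]]
0.5 [[312.0, 323.0], [311.0, 244.0]]
0.6 [[320.0, 320.0], [318.0, 242.0]]
0.7 [[328.0, 317.0], [325.0, 238.0]]
0.8 [[335.0, 314.0], [331.0, 235.0]]
```

```bash
python3 -m pendant '[{"grip":130,"dx":0,"dy":0,"dz":0,"roll":0},{"grip":130,"dx":0,"dy":0,"dz":0,"roll":0},{"grip":130,"dx":0,"dy":0,"dz":0,"roll":0},{"grip":130,"dx":0,"dy":0,"dz":0,"roll":0}]';  python3 - <<'E'
from h import *
for n in('wrist',): cam(n,n+'14.png')
s=ctrl.get_state(); t=s['tcp_pos'];print(t,s['wrist_force'],s['width'])
d=np.load('deck.npy')
A,o=deckT(d); k0=A.T@(t+[0,0,2]-o); print('grasp in deck',k0)
c=load('wrist14.png')
for w in (.4,.5,.6,.7): 
    print(w,proj(c,d2w(d,[(42*np.sin(w),-42*np.cos(w),z) for z in(98,53)])).round(0).tolist(),(d2w(d,(42*np.sin(w),-42*np.cos(w),84))[0]-t-[0,0,2]).round(1))
E
```

```text
time: 15.65
tcp_pos: [553.7, -15.9, 119.8]
eef_rot: [-3.132, 0.244, -0.0]
wrist_force: [-0.5, -0.8, 0.6]
width: 46.0
[553.75670099 -15.87135201 119.77703329] [-0.48605342  0.47777103  0.46385975] 45.91627427246658
grasp in deck [ 14.91693039 -39.28332379  84.6154205 ]
0.4 [[320.0, 330.0], [320.0, 253.0]] [ 1.6  0.6 -0.2]
0.5 [[328.0, 328.0], [327.0, 251.0]] [5.5 1.5 0.9]
0.6 [[336.0, 326.0], [334.0, 249.0]] [9.3 2.7 2.1]
0.7 [[344.0, 323.0], [340.0, 246.0]] [13.   4.2  3.6]
```

View pics/wrist14.png

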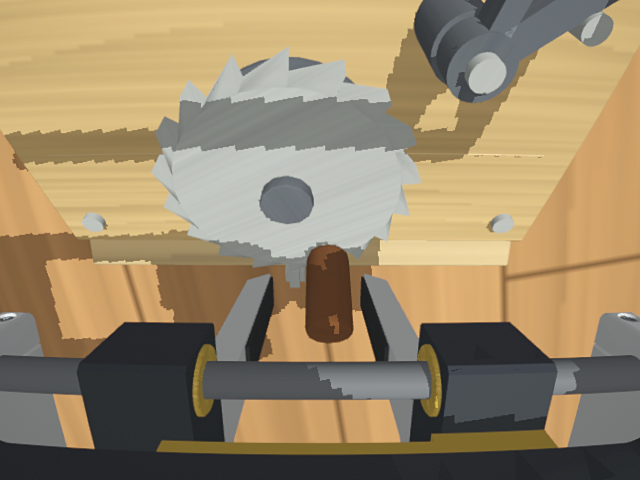

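```bash
python3 -m pendant '[{"grip":130,"dx":3,"dy":1,"dz":1,"roll":0},{"grip":182,"dx":6,"dy":2,"dz":1,"roll":0},{"grip":182,"dx":6,"dy":2,"dz":1,"roll":0},{"grip":182,"dx":6,"dy":2,"dz":1,"roll":0},{"grip":182,"dx":2,"dy":1,"dz":0,"roll":0},{"grip":182,"dx":-2,"dy":1,"dz":-1,"roll":0},{"grip":182,"dx":-5,"dy":0,"dz":-1,"roll":0},{"grip":182,"dx":-8,"dy":0,"dz":-2,"roll":0},{"grip":182,"dx":-11,"dy":0,"dz":-2,"roll":0},{"grip":182,"dx":-14,"dy":1,"dz":-2,"roll":0},{"grip":182,"dx":-14,"dy":1,"dz":-2,"roll":0},{"grip":182,"dx":-14,"dy":1,"dz":-2,"roll":0}]';  cat > chk.py <<'E'
import sys
from h import *
n=sys.argv[1]
cam('wrist',f'wrist{n}.png')
s=ctrl.get_state(); t=s['tcp_pos'];print(t,s['wrist_force'],s['width'])
d=np.load('deck.npy')
A,o=deckT(d); k0=A.T@(t+[0,0,2]-o); print('grasp in deck',k0)
c=load(f'wrist{n}.png')
print('hub,ptr',proj(c,d2w(d,[(0,0,55),(0,-70,46)])).round(1).tolist())
for w in (-.1,-.05,0,.05,.1,.2): 
    print(w,proj(c,d2w(d,[(42*np.sin(w),-42*np.cos(w),z) for z in(98,53)])).round(1).tolist())
im=cv2.imread(f'pics/wrist{n}.png')[100:360,200:440]; cv2.imwrite(f'pics/w{n}c.png',cv2.resize(im,None,fx=2.3,fy=2.3,interpolation=cv2.INTER_CUBIC))
E
python3 chk.py 15
```

```text
time: 17.2
tcp_pos: [540.3, -15.8, 117.6]
eef_rot: [3.131, -0.246, 0.002]
wrist_force: [3.8, -2.6, -1.7]
width: 27.2
[540.27324219 -15.73564157 117.66048205] [ 3.02563572 -3.68716332 -1.88871815] 26.791944358085754
grasp in deck [  1.58556075 -42.15530884  84.04257411]
hub,ptr [[313.7, 198.9], [313.9, 274.2]]
-0.1 [[303.9, 331.2], [306.0, 254.1]]
-0.05 [[308.5, 331.4], [309.9, 254.3]]
0 [[313.1, 331.5], [313.8, 254.4]]
0.05 [[317.7, 331.4], [317.7, 254.4]]
0.1 [[322.3, 331.3], [321.6, 254.2]]
0.2 [[331.5, 330.7], [329.4, 253.5]]
```

View pics/w15c.png

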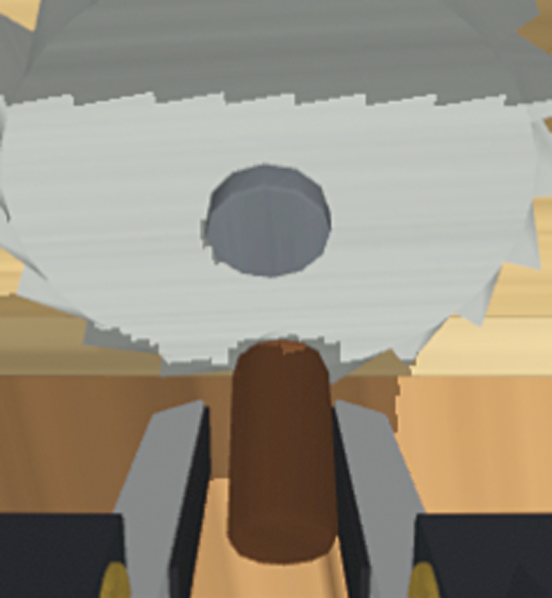

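```bash
python3 -m pendant '[{"grip":210,"dx":0,"dy":0,"dz":0,"roll":0},{"grip":225,"dx":0,"dy":0,"dz":0,"roll":0},{"grip":225,"dx":0,"dy":0,"dz":0,"roll":0},{"grip":225,"dx":0,"dy":0,"dz":0,"roll":0}]'; python3 chk.py 16
```

```text
time: 17.75
tcp_pos: [540.3, -15.5, 117.6]
eef_rot: [3.131, -0.245, 0.002]
wrist_force: [4.2, -3.3, -1.7]
width: 21.0
[540.29935087 -15.50204431 117.60041311] [ 2.77569078 -2.89544831 -1.26443603] 21.35228212065176
grasp in deck [  1.57394641 -41.99745501  83.85871304]
hub,ptr [[313.7, 199.7], [313.9, 274.7]]
-0.1 [[303.9, 331.8], [305.9, 254.7]]
-0.05 [[308.5, 332.0], [309.9, 254.9]]
0 [[313.1, 332.1], [313.8, 255.0]]
0.05 [[317.7, 332.0], [317.7, 255.0]]
0.1 [[322.3, 331.9], [321.6, 254.8]]
0.2 [[331.4, 331.3], [329.4, 254.1]]
```

View pics/w16c.png

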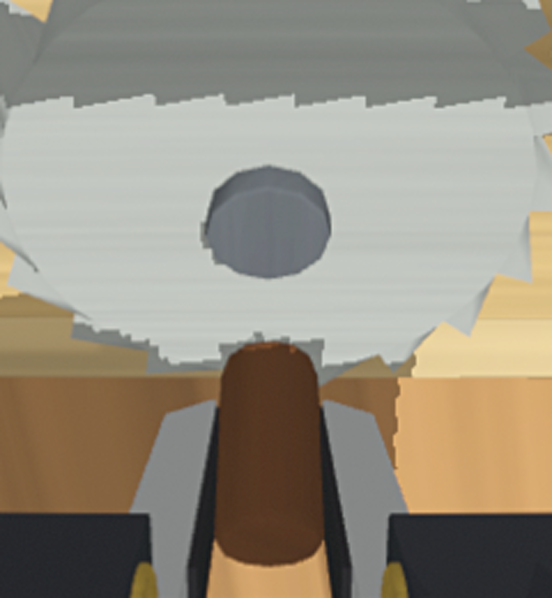

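```bash
python3 -m pendant '[{"grip":150,"dx":0,"dy":0,"dz":0,"roll":0},{"grip":120,"dx":0,"dy":0,"dz":0,"roll":0},{"grip":120,"dx":0,"dy":0,"dz":0,"roll":0},{"grip":120,"dx":0,"dy":0,"dz":0,"roll":0},{"grip":120,"dx":0,"dy":0,"dz":10,"roll":0},{"grip":120,"dx":0,"dy":0,"dz":40,"roll":0},{"grip":120,"dx":0,"dy":0,"dz":80,"roll":0},{"grip":120,"dx":0,"dy":0,"dz":120,"roll":0},{"grip":120,"dx":0,"dy":0,"dz":120,"roll":0}]'; python3 chk.py 17
```

```text
time: 18.92
tcp_pos: [541.9, -15.3, 242.8]
eef_rot: [3.132, -0.245, 0.015]
wrist_force: [0.1, 0.0, 0.8]
width: 49.8
[540.76140498 -15.23166084 239.86861781] [ 0.87740976 -0.02256484 -0.89745339] 49.76559880273599
grasp in deck [  1.98677043  28.41191269 183.81946032]
hub,ptr [[311.5, 178.4], [311.6, 230.5]]
-0.1 [[306.0, 255.0], [306.7, 214.5]]
-0.05 [[308.6, 255.1], [309.1, 214.6]]
0 [[311.3, 255.2], [311.5, 214.7]]
0.05 [[313.9, 255.1], [313.9, 214.7]]
0.1 [[316.6, 255.0], [316.3, 214.5]]
0.2 [[321.9, 254.6], [321.1, 214.0]]
```

View pics/w17c.png

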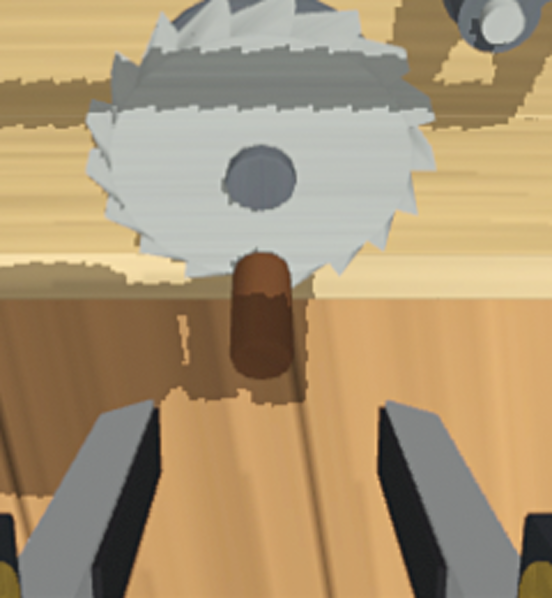

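View pics/wrist17.png

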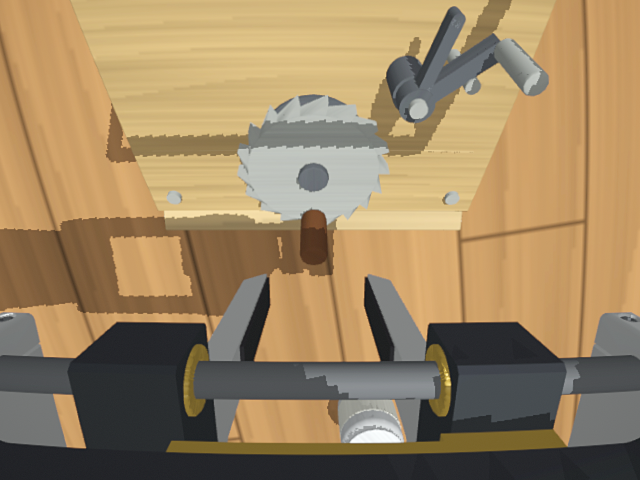

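```bash
python3 -m pendant '[{"grip":120,"dx":-10,"dy":-30,"dz":50,"roll":0},{"grip":120,"dx":-40,"dy":-80,"dz":100,"roll":0},{"grip":120,"dx":-80,"dy":-130,"dz":120,"roll":0},{"grip":120,"dx":-130,"dy":-180,"dz":120,"roll":0},{"grip":120,"dx":-180,"dy":-200,"dz":120,"roll":0},{"grip":120,"dx":-180,"dy":-200,"dz":120,"roll":0},{"grip":120,"dx":-180,"dy":-200,"dz":120,"roll":0},{"grip":120,"dx":-180,"dy":-200,"dz":120,"roll":0}]'
python3 - <<'E'
from h import *
cam('top','top18.png'); t=cv2.imread('pics/top18.png')
cv2.imwrite('pics/t18c.png',cv2.resize(t[130:330,95:285],None,fx=3,fy=3,interpolation=cv2.INTER_CUBIC))
d=np.load('deck.npy');c=load('top18.png')
for w in (-.1,0,.1): print(w,(3*(proj(c,d2w(d,[(42*np.sin(w),-42*np.cos(w),z) for z in(98,53)]))-[95,130])).round(0).tolist())
print(ctrl.get_state()['time'])
E
```

```text
time: 19.98
tcp_pos: [360.8, -214.5, 356.6]
eef_rot: [-3.131, 0.242, 0.001]
wrist_force: [0.9, -0.2, 0.1]
width: 49.9
-0.1 [[456.0, 339.0], [427.0, 336.0]]
0 [[457.0, 333.0], [429.0, 331.0]]
0.1 [[458.0, 327.0], [429.0, 325.0]]
20.025
```

View pics/t18c.png

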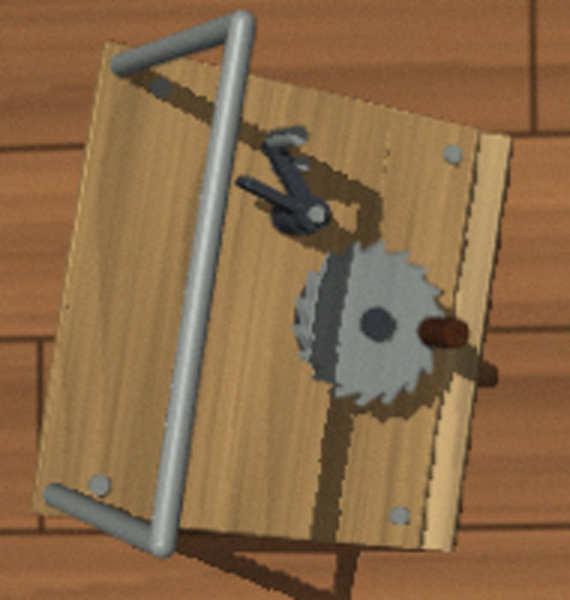

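View pics/top18.png

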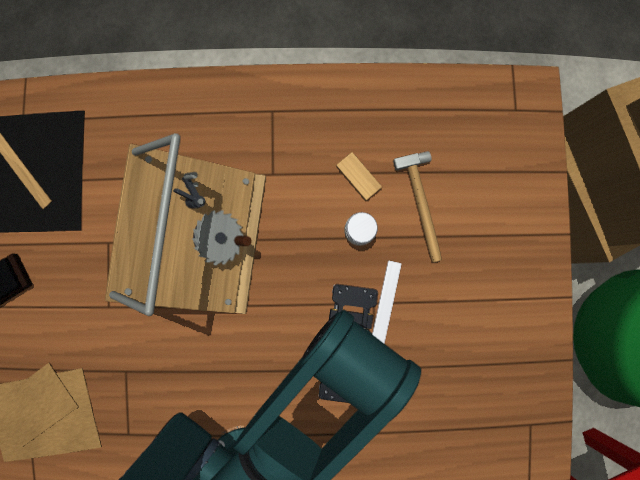

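```bash
python3 -c "
from bench import ctrl
print(ctrl.job_done())"
```

```text
the job is handed in; nothing more can be done
None
```

The winch drum is back at its loading position and the job is handed in, after about 20 s on the robot's clock.

- **Pawl:** I pushed its peg over with the outer finger of the open gripper, coming from the up-slope side under the rail. It then fell onto its stop by itself. The picture matched the resting angle of about 1.92 rad, and it was still thrown over in the last top view.
- **Wheel:** I then turned the knob backward from about 1.3 rad to the pointer, let go and moved the arm clear.
    - **Slip:** The grip slid on the knob part way, with up to about 35 N on the wrist, so I opened and regripped once.
    - **Alignment:** The last wrist and top pictures show the knob in line with the hub, within about 0.02–0.03 rad. The pointer tip is hidden under the knob from above, so I checked this against the hub and the fitted deck position. The fitted position was about 2 mm off in x in the wrist picture, and I trusted the picture there.
- **Other things on the bench:** The mallet, tin, rule and offcut look unmoved in the last top view, though the arm covered part of the rule. I saw no unwanted contacts.

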